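Load a brass sleeve on the marking fixture and zero its counter

ROBOT

A 6-joint arm with a two-finger parallel gripper is mounted at the origin on the work surface. World frame = base frame: x ahead of the robot, y to its left, z up, the work surface at z = 0. Lengths are in m, angles in rad, forces in N, time in s.
With the tool pointing down it reaches from about 0.275 to 0.85 m from the base axis. Payload 5.2 kg.
Tool frame: the origin (TCP) lies between the finger pads; the fingertips stand 8 mm ahead of it and the grasp point (between the pads) lies 11 mm behind it (manip.tip_reach is the distance from the TCP to the fingertips, in m); z points along the fingers, y is the line along which they close (so a half turn about z gives the same grasp; the last joint's range is limited). The gripper opens to 85 mm and grips with 20 to 120 N. Pads are 22 mm wide; open, the fingers measure 114 mm over their backs; the gripper's body (76 mm by 85 mm) begins 54 mm behind the grasp point. The pads swing forward as they close: fully open they stand 13 mm farther back than shut.
Start: joints at [-1.307, 0.259, 1.535, -0, 1.348, -0.203], TCP at [0.248, -0.491, 0.239] pointing down, gripper open.
Joint ranges: [-3.14, 3.14], [-0.91, 2.08], [0.19, 2.58], [-1.22, 4.36], [0.22, 2.71], [-3.12, 3.12]. Speed limits (rad/s): [2.57, 2.57, 3.14, 3.14, 3.14, 3.14].

INTERFACE

Orientations are given as a unit quaternion [w, x, y, z].
In Python, from rig import manip, capture, camera_model, order gives the robot as it stands. The module is installed in compiled form; this text tells all that it offers.
- The arm moves only by the shell command python3 -m crank 'ROWS'. ROWS is a JSON object of lists of equal length, an entry for each row: "hand": the opening, from -1 (shut) to 1 (fully open); "translation": the shift along the tool's x, y, z in m, a list of three; "turn": the turn, a rotation vector about the tool's x, y, z in degrees, a list of three. In form: {"hand": [hand, ...], "translation": [[dx, dy, dz], ...], "turn": [[wx, wy, wz], ...]}. A call has 1 to 12 rows; each row is the pose to reach, as a shift and turn from the pose commanded when the call began, along the tool's axes at that moment; what a row does not reach only later rows make up. A row lasts 1/12 s, in which the tool goes at most 41.7 mm and 7.16 degrees, less where a joint would pass 70% of its speed; a pose out of reach is approached as far as the arm can. A call with a gripper value outside its range is refused whole. The fingers move at their own pace and stop on an object; the grip force is fixed at half the most. Time passes only in rows, so rows that repeat a pose let the fingers close. It gives the time, the measured TCP pose, the force, the opening and the grip force at its end, in the units of the state.
- manip.sense(): the state, without advancing time (a new reading comes with each control period).
- capture(name): name is "scene" or "top" or "wrist"; returns (picture, depth): 420x560x3 uint8, red, green, blue; 420x560 float32, m along the optical axis (not along the pixel's ray), 0 where there is no reading.
- camera_model(name): a dict with "fx", "fy", "cx", "cy" (pixels), "rvec" (rotation vector, rad) and "tvec" (3), from world to camera coordinates, as OpenCV has them. Camera axes: x right, y down, z forward; pixel columns grow to the right and rows downward; lengths in m; the calibration is good to about 2 mm. A picture is of the moment at which its call begins: read the wrist's pose just before it. camera_model takes no time and is no camera call; for the wrist camera it gives the pose at the moment of the call.
- order.job_done(): hands the job in; it is judged then, once.
The state is a dict: "t": time; "q": joint angles; "qd": joint speeds; "tau": joint torques, N m; "ee_pos": TCP position; "orientation": TCP orientation; "contact_force": force on the tool from outside, world axes, zero at the start; "moment": the same for the moment, N m; "grip_width": finger opening in m; "grip_force": force on a finger pad.
Only numpy, scipy, OpenCV 4.12 (cv2) and the standard library are available. Lean on these libraries where they do the work, as an engineer would, in place of code of your own. Each camera call takes 0.05 s, during which the arm holds its last target. There are 200 camera calls.

TASK

Push the long brass sleeve down over the fixture's upright spigot until it sits fully home on the shoulder. Then take the stylus from its wooden stand, press the counter's recessed button fully down with the stylus tip, let the button come up again, and put the stylus back in the hole of its stand, standing upright on its collar. Leave the other things on the bench where they are.

Things in the scene. Friction and masses are not known exactly. Their poses are not given: they have to be found in the camera images.
- sleeve: plain brass tube, 100 mm long, 50 mm outside and 39 mm inside diameter (wall 5.5 mm), 0.2 to 0.42 kg, standing upright on the bench, open at both ends; origin at the centre of its lower end, z along the tube. It is the long one: the other brass ring on the bench is shorter (35 mm) and wider (74 mm). Either end may go down
- sleeve_mid (a point): point on the sleeve's axis at half its length, 50 mm above its lower end
- fixture: marking fixture bolted down: dark steel plate 120 (x) x 240 (y) x 20 mm; origin at the centre of its underside, z up. At its +y end stands the steel spigot on a round shoulder (66 mm diameter, top 35 mm above the bench); at its -y end a grey counter housing (85 x 90 mm, top 65 mm above the bench) with a black display bar and the recessed button, 127 mm from the spigot
- spigot_seat (a point): point on the spigot's axis at the shoulder's top, where the sleeve's lower end sits when home; 35 mm above the bench. Spigot: 36 mm diameter, 70 mm tall above this point, its top 14 mm tapering to 22 mm. Three spring balls in its side 22 mm above the shoulder catch the freely sliding sleeve, which then stays 10 to 25 mm too high: push it over them and on down to the shoulder (5 to 15 N)
- sleeve_home (a point): point on the spigot's axis 50 mm above the shoulder, where the middle of the sleeve (sleeve_mid) lies when fully home
- recess_mouth (a point): centre of the round recess in the flat top of the counter housing, 65 mm above the bench; the recess is 20 mm wide, too narrow for fingers
- button_top (a point): centre of the top of the round black button (18 mm diameter) inside the recess; 8 mm below the recess mouth when up; it moves with the button
- zero_button (a joint): travel of the spring button in m: 0 up, 0.005 fully down; about 1.5 N to start, 5 N fully down; springs back up
- stylus: stylus tool, 150 mm long, 0.09 kg, standing tip down in the stand; origin at its tip, z along the tool towards the handle's end. Steel shank 10 mm in diameter and 60 mm long, its last 6 mm tapering to a 6 mm flat tip; then a steel collar 28 mm in diameter, 60 to 68 mm above the tip; then a round wooden handle 18 mm in diameter, 68 to 150 mm above the tip (straight to 143 mm)
- stylus_collar (a point): point on the stylus axis at the underside of its collar, 60 mm from the tip; it meets the stand's top when the stylus is in the stand
- stand: square wooden block 80 x 80 x 75 mm, fixed to the bench, with one upright hole in the middle of its top; origin at the centre of its underside
- stand_hole (a point): centre of the hole's mouth on the stand's top, 75 mm above the bench; hole 16 mm in diameter, 68 mm deep, slightly countersunk. The stylus collar rests on the top around the hole
- collar: bystander: short wide brass ring, 74 mm outside diameter, 35 mm high; origin at the centre of its underside
- vase: bystander: brass vase, 92 mm wide, 135 mm high; origin at the centre of its underside
- block: bystander: bright steel block, 50 x 120 x 30 mm; origin at the centre of its underside
- bar: bystander: flat dark steel bar, 28 x 220 x 12 mm; origin at the centre of its underside
- hammer: bystander: hammer lying on the bench, 240 mm long; origin under its middle
- bowl: bystander: brass bowl, 110 mm wide, 50 mm high; origin at the centre of its underside
Mind the look-alikes: they are no part of the job. Of the things that look like the stand, take the one that is farthest from the robot's base at the start.

How it is judged:
By the outcome, as a careful person would: the job done as asked, in the order asked, and still so for the second after the job is handed in, with the robot touching nothing.
It also fails if it takes over 69 s, if anything falls off the work surface, if the arm or the gripper's body presses on something with over 40 N, if the wrist force passes 120 N, or if a joint passes its speed limit or range.

## Working session

There is one attempt and no reset: what is moved stays moved. The work goes in short steps, Python scripts to look and compute and a shell command to move; the robot and the scene stay as the last step left them, time stands still between calls to the robot, and variables do not carry over. Pictures are saved under pics/ and viewed, at most 10 in all, crops included, and the job is handed in when it is done.

```bash
mkdir -p pics
cat > h.py <<'E'
import numpy as np,cv2
from scipy.spatial.transform import Rotation as R
from rig import manip,capture,camera_model,order
def cloud(name):
    m=camera_model(name); p,d=capture(name)
    v,u=np.mgrid[:420,:560]
    c=np.stack([(u-m['cx'])/m['fx']*d,(v-m['cy'])/m['fy']*d,d],-1)
    Rm=cv2.Rodrigues(np.array(m['rvec'],float))[0]
    w=(c-np.array(m['tvec']).ravel())@Rm
    w[d==0]=np.nan
    return p,w
E
python3 - <<'E'
from h import *
s=manip.sense();print(s['t'],s['ee_pos'],s['orientation'],s['contact_force'],s['grip_width'],manip.tip_reach)
for n in('scene','top'):
    p,w=cloud(n);np.save(n+'.npy',w);cv2.imwrite(f'pics/{n}0.png',p[...,::-1])
    m=camera_model(n);print(m)
E
```

```text
0.0 [ 0.24738133 -0.49066096  0.23845635] [-9.22780573e-04  9.72889988e-01  2.31266551e-01 -3.29793405e-05] [ 0.00384299  0.01702345 -0.56257472] 0.08555883962831226 0.008
{'fx': 531.2040616130681, 'fy': 531.2040616130681, 'cx': 282.8322935001813, 'cy': 195.93240093808782, 'rvec': array([ 1.75626491,  1.96308408, -0.63882616]), 'tvec': array([ 0.10518465, -0.34028214,  1.54804008])}
{'fx': 512.7423307424773, 'fy': 512.7423307424773, 'cx': 273.17908897010955, 'cy': 217.56823472533827, 'rvec': array([ 2.15376671, -2.21060437,  0.05892421]), 'tvec': array([-0.01116791,  0.53406638,  1.54062699])}
```

View pics/scene0.png

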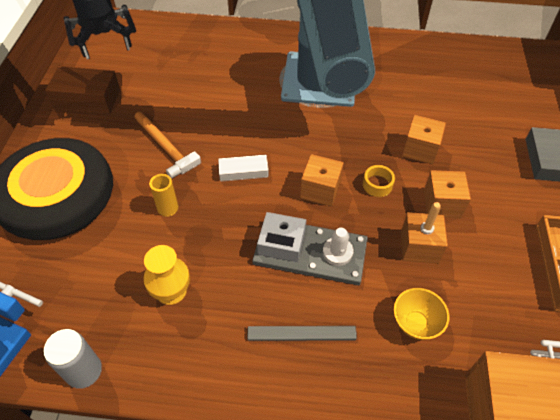

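View pics/top0.png

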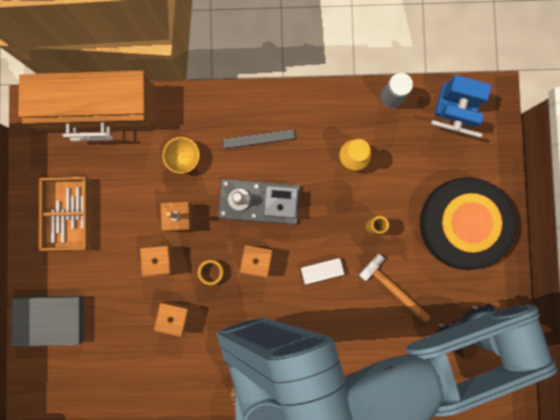

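The scene view shows the sleeve at (163,195), the fixture at (310,245) with its spigot at (340,240), and the stylus in a stand at (428,235), with three empty look-alike stands nearby. In the top view the sleeve is at (378,226), the spigot at (238,199), the button recess at (280,207) and the stylus at (175,216).

```bash
cat > meas.py <<'E'
from h import *
T=np.load('top.npy');S=np.load('scene.npy')
for n,(u,v) in dict(sleeve=(378,226),spig=(238,199),btn=(280,207),sty=(175,216),d1=(150,255),d2=(170,312),d3=(250,256)).items():print(n,T[v,u].round(4))
def sel(c,r,z0,z1):
    o=[]
    for n,W in(('top',T),('scene',S)):
        w=W.reshape(-1,3);k=(np.hypot(w[:,0]-c[0],w[:,1]-c[1])<r)&(w[:,2]>z0)&(w[:,2]<z1);p=w[k]
        if len(p)>3:
            (cx,cy),rr=cv2.minEnclosingCircle(p[:,:2].astype(np.float32))
            mr=cv2.minAreaRect(p[:,:2].astype(np.float32))
            print('  ',n,len(p),'med',np.median(p,0).round(4),'circ',round(cx,4),round(cy,4),round(rr,4),'rect',np.round(mr[0],4),np.round(mr[1],4),round(mr[2],1))
for n,(u,v),r,z0,z1 in [('sleeve',(378,218),.06,.09,.11),('spigtop',(238,199),.05,.095,.115),('shoulder',(238,199),.06,.03,.04),('housing',(280,207),.09,.058,.072),('stylus',(175,216),.04,.15,.18),('stand',(175,216),.075,.07,.08),('styluscollar',(175,216),.03,.08,.09)]:
    print(n);sel(T[v,u],r,z0,z1)
E
python3 meas.py
```

```text
sleeve [ 0.5001 -0.3439  0.006 ]
spig [0.5841 0.0739 0.1039]
btn [ 0.5616 -0.0465  0.0597]
sty [0.5391 0.2542 0.1141]
d1 [0.4298 0.3375 0.0725]
d2 [0.2635 0.2803 0.0749]
d3 [0.4194 0.0448 0.0731]
sleeve
   top 113 med [ 0.501  -0.3315  0.0978] circ 0.5004 -0.3311 0.0252 rect [ 0.5007 -0.331 ] [0.0487 0.0483] 12.7
   scene 217 med [ 0.502  -0.3288  0.0984] circ 0.5016 -0.3315 0.0273 rect [ 0.5011 -0.3297] [0.0504 0.0503] 68.8
spigtop
   top 95 med [0.5902 0.0765 0.1025] circ 0.5906 0.0756 0.0176 rect [0.5907 0.0758] [0.0312 0.0307] 44.2
   scene 161 med [0.5948 0.0768 0.1038] circ 0.5932 0.0775 0.0168 rect [0.595  0.0768] [0.0299 0.0292] 77.3
shoulder
   top 197 med [0.5849 0.0712 0.0347] circ 0.5852 0.0595 0.0506 rect [0.5843 0.0697] [0.0856 0.074 ] 4.8
   scene 358 med [0.603  0.076  0.0354] circ 0.5901 0.0776 0.0339 rect [0.5946 0.0772] [0.0653 0.0586] 82.8
housing
   top 820 med [ 0.5788 -0.0492  0.0644] circ 0.5791 -0.0483 0.0598 rect [ 0.5781 -0.0489] [0.0898 0.0851] 83.8
   scene 1404 med [ 0.5804 -0.0478  0.0656] circ 0.5755 -0.0473 0.0622 rect [ 0.5766 -0.0475] [0.0914 0.0896] 82.7
stylus
   top 36 med [0.542  0.261  0.1615] circ 0.5429 0.2622 0.0086 rect [0.5431 0.2618] [0.0156 0.0148] 86.3
   scene 77 med [0.5462 0.262  0.1621] circ 0.5432 0.2628 0.009 rect [0.5436 0.2622] [0.0158 0.0156] 19.5
stand
   top 569 med [0.5414 0.2596 0.0747] circ 0.5436 0.2618 0.0546 rect [0.5429 0.2626] [0.0802 0.0811] 1.6
   scene 1011 med [0.5508 0.2584 0.0756] circ 0.5419 0.2638 0.0562 rect [0.5412 0.2641] [0.087  0.0818] 1.3
styluscollar
   top 38 med [0.5384 0.254  0.0823] circ 0.5404 0.2543 0.029 rect [0.5387 0.2474] [0.0436 0.0528] 89.9
   scene 70 med [0.5474 0.2592 0.0842] circ 0.5375 0.252 0.0278 rect [0.5374 0.2512] [0.0538 0.0355] 88.3
```

```bash
python3 -m crank '{"hand":[1,1,1,1,1,1,1,1,1,1],"translation":[[0.04,-0.004,0],[0.08,-0.008,0],[0.12,-0.012,0],[0.16,-0.016,0],[0.2,-0.02,0],[0.24,-0.024,0],[0.27,-0.027,0],[0.299,-0.0286,0],[0.299,-0.0286,0],[0.299,-0.0286,0]],"turn":[[0,0,5],[0,0,10],[0,0,15],[0,0,20],[0,0,26.7],[0,0,26.7],[0,0,26.7],[0,0,26.7],[0,0,26.7],[0,0,26.7]]}'
python3 - <<'E'
from h import *
s=manip.sense();print(s['t'],s['ee_pos'],s['orientation'],s['q'])
p,w=cloud('wrist');np.save('w1.npy',w);cv2.imwrite('pics/w1.png',p[...,::-1])
w=w.reshape(-1,3);k=(np.hypot(w[:,0]-.501,w[:,1]+.331)<.05)&(w[:,2]>.09)&(w[:,2]<.11);q=w[k]
print(len(q),np.median(q,0),cv2.minEnclosingCircle(q[:,:2].astype(np.float32)))
E
```

```text
t: 0.93
ee_pos: [0.5025, -0.3297, 0.2385]
orientation: [-0.0, 1.0, 0.002, -0.001]
contact_force: [-0.8, 0.1, 0.8]
grip_width: 0.0852
grip_force: 0.0
0.9333 [ 0.50253841 -0.32972068  0.23852152] [-4.06669746e-04  9.99997723e-01  2.01715569e-03 -5.64896204e-04] [-7.65946280e-01  3.51650904e-01  1.40699496e+00 -2.03302173e-04
  1.38432448e+00  8.00853561e-01]
1273 [ 0.4998157  -0.33052526  0.09882069] ((0.5003090500831604, -0.33052289485931396), 0.02516215108335018)
```

View pics/w1.png

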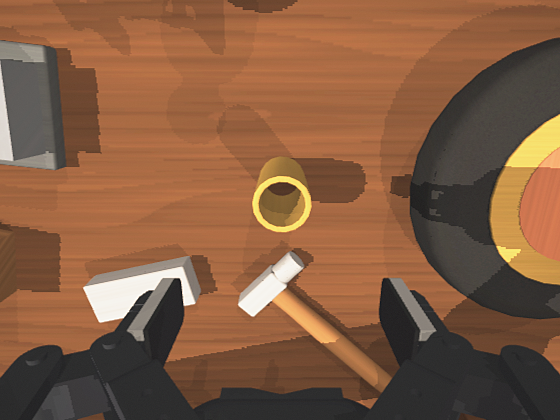

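The wrist view shows the sleeve's rim centred at (282,204), with the hammer and block clear of the finger paths. I'll lower onto it and grip.

```bash
python3 -m crank '{"hand":[1,1,1,1,1,1,1,-1,-1,-1,-1,-1],"translation":[[-0.002,0.001,0.03],[-0.002,0.001,0.06],[-0.002,0.001,0.09],[-0.002,0.001,0.12],[-0.002,0.001,0.15],[-0.002,0.001,0.17],[-0.002,0.001,0.182],[-0.002,0.001,0.182],[-0.002,0.001,0.182],[-0.002,0.001,0.182],[-0.002,0.001,0.182],[-0.002,0.001,0.182]],"turn":[[0,0,0],[0,0,0],[0,0,0],[0,0,0],[0,0,0],[0,0,0],[0,0,0],[0,0,0],[0,0,0],[0,0,0],[0,0,0],[0,0,0]]}'
python3 -m crank '{"hand":[-1,-1,-1,-1],"translation":[[0,0,0],[0,0,0],[0,0,0],[0,0,0]],"turn":[[0,0,0],[0,0,0],[0,0,0],[0,0,0]]}'
```

```text
t: 1.98
ee_pos: [0.5004, -0.333, 0.0592]
orientation: [0.001, 1.0, 0.0, 0.001]
contact_force: [-1.3, -1.0, 3.7]
grip_width: 0.0495
grip_force: 61.3
t: 2.32
ee_pos: [0.5005, -0.333, 0.0592]
orientation: [0.001, 1.0, 0.001, 0.001]
contact_force: [-2.4, 0.6, 6.2]
grip_width: 0.0496
grip_force: 61.2
```

```bash
python3 -m crank '{"hand":[-1,-1,-1,-1,-1,-1],"translation":[[0,0,-0.025],[0,0,-0.06],[0,0,-0.095],[0,0,-0.13],[0,0,-0.15],[0,0,-0.15]],"turn":[[0,0,0],[0,0,0],[0,0,0],[0,0,0],[0,0,0],[0,0,0]]}'
python3 -m crank '{"hand":[-1,-1,-1,-1,-1,-1,-1,-1,-1,-1,-1,-1],"translation":[[0,-0.025,0],[0,-0.06,0],[0,-0.1,0],[0,-0.14,0],[0,-0.18,0],[0,-0.22,0],[0,-0.26,0],[0,-0.3,0],[0,-0.34,0],[0,-0.375,0],[0,-0.4,0],[0,-0.409,0]],"turn":[[0,0,0],[0,0,0],[0,0,0],[0,0,0],[0,0,0],[0,0,0],[0,0,0],[0,0,0],[0,0,0],[0,0,0],[0,0,0],[0,0,0]]}'
python3 -m crank '{"hand":[-1,-1,-1,-1],"translation":[[0,0,0],[0,0,0],[0,0,0],[0,0,0]],"turn":[[0,0,0],[0,0,0],[0,0,0],[0,0,0]]}'
python3 - <<'E'
from h import *
s=manip.sense();print(s['t'],s['ee_pos'],s['orientation'],s['q'])
p,w=cloud('wrist');np.save('w2.npy',w);cv2.imwrite('pics/w2.png',p[...,::-1])
E
```

```text
t: 2.82
ee_pos: [0.5019, -0.3339, 0.2135]
orientation: [0.004, 1.0, 0.001, 0.004]
contact_force: [0.1, -0.5, -2.9]
grip_width: 0.0496
grip_force: 62.6
t: 3.82
ee_pos: [0.4979, 0.0807, 0.2059]
orientation: [-0.001, 1.0, 0.002, -0.001]
contact_force: [0.4, -0.8, -1.8]
grip_width: 0.0492
grip_force: 62.6
t: 4.15
ee_pos: [0.4995, 0.0755, 0.207]
orientation: [0.0, 1.0, -0.0, -0.0]
contact_force: [0.6, 0.3, -3.1]
grip_width: 0.0492
grip_force: 62.6
4.15 [0.49946075 0.07549611 0.20700143] [ 2.15976447e-04  9.99999830e-01 -4.99679586e-04 -2.08985387e-04] [-7.08028457e-02  2.03557470e-01  1.68917919e+00 -4.85110405e-04
  1.24924262e+00  1.50114624e+00]
```

View pics/w2.png

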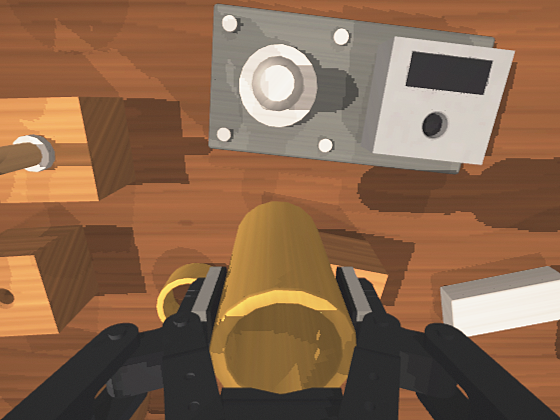

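The wrist view shows the sleeve held upright between the pads at (280,300), the spigot tip at (277,80), the recess at (433,124), and the stylus collar at (33,152).

Run:
```python
from h import *
from scipy.optimize import least_squares
W=np.load('w2.npy');p=cv2.imread('pics/w2.png')
w=W.reshape(-1,3)
hsv=cv2.cvtColor(p,cv2.COLOR_BGR2HSV).reshape(-1,3)
v,u=np.mgrid[:420,:560];u=u.ravel();v=v.ravel()
def circ(q,r,c0):
    f=lambda c:np.hypot(q[:,0]-c[0],q[:,1]-c[1])-r
    s=least_squares(f,c0,loss='soft_l1',f_scale=.0005);return s.x.round(4),np.std(f(s.x)).round(5)
k=(hsv[:,1]>120)&(u>225)&(u<335)&(v>200)&(v<300)&(w[:,2]>.08)&(w[:,2]<.26)
q=w[k];print('sleeve z',q[:,2].min(),q[:,2].max(),len(q))
for a in np.arange(.11,.25,.02):
    z=q[(q[:,2]>a)&(q[:,2]<a+.02)]
    if len(z)>50:print(a.round(2),len(z),*circ(z,.025,[.5,.075]))
def reg(c,r,z0,z1):
    return w[(np.hypot(w[:,0]-c[0],w[:,1]-c[1])<r)&(w[:,2]>z0)&(w[:,2]<z1)&(v<190)]
t=reg((.592,.076),.03,.101,.11);print('spig flat',len(t),cv2.minEnclosingCircle(t[:,:2].astype(np.float32)),t[:,2].mean())
t=reg((.592,.076),.03,.045,.088);print('spig side',len(t),circ(t,.018,[.592,.076]))
t=reg((.592,.076),.045,.031,.038);h=cv2.convexHull(t[:,:2].astype(np.float32))[:,0];print('shoulder',len(t),circ(h,.033,[.592,.076]))
t=reg((.578,-.048),.09,.06,.07);print('housing',cv2.minAreaRect(t[:,:2].astype(np.float32)),t[:,2].mean())
t=reg((.57,-.05),.05,.05,.0605);print('btn',len(t),np.median(t,0),cv2.minEnclosingCircle(t[:,:2].astype(np.float32)))
for uu,vv in((433,124),(277,80)):print(W[vv,uu])
```

```text
sleeve z 0.14861435909300985 0.2491266583081596 8595
0.15 765 [0.4991 0.0772] 0.00021
0.17 1055 [0.4992 0.0766] 0.00023
0.19 1510 [0.4993 0.076 ] 0.00025
0.21 2151 [0.4993 0.0754] 0.00026
0.23 3079 [0.4993 0.0749] 0.00073
spig flat 1226 ((0.5905969738960266, 0.07765798270702362), 0.0130057567730546) 0.10401994450246764
spig side 18 (array([0.5875, 0.0762]), np.float64(0.00056))
shoulder 2771 (array([0.5905, 0.0774]), np.float64(0.00015))
housing ((0.5771304368972778, -0.047732409089803696), (0.09102980047464371, 0.08528293669223785), 83.771484375) 0.06478575457162096
btn 595 [ 0.56291743 -0.04613498  0.05647531] ((0.5720562934875488, -0.029083959758281708), 0.0305346492677927)
[ 0.56136071 -0.04748149  0.05627793]
[0.59214282 0.07780531 0.10532705]
```

```bash
python3 -m crank '{"hand":[-1,-1,-1,-1,-1,-1,-1,-1],"translation":[[0.03,0,0],[0.06,-0.001,0],[0.08,-0.002,0],[0.0914,-0.002,0],[0.0914,-0.002,0],[0.0914,-0.002,0],[0.0914,-0.002,0],[0.0914,-0.002,0]],"turn":[[-0.5,0,0],[-1,0,0],[-1.65,0,0],[-1.65,0,0],[-1.65,0,0],[-1.65,0,0],[-1.65,0,0],[-1.65,0,0]]}'
python3 - <<'E'
from h import *
from scipy.optimize import least_squares
s=manip.sense();print(s['t'],s['ee_pos'],R.from_quat(s['orientation'],scalar_first=True).as_rotvec(degrees=True))
p,W=cloud('wrist');p=p[...,::-1];cv2.imwrite('pics/w3.png',p)
w=W.reshape(-1,3)
hsv=cv2.cvtColor(np.ascontiguousarray(p),cv2.COLOR_BGR2HSV).reshape(-1,3)
v,u=np.mgrid[:420,:560];u=u.ravel();v=v.ravel()
def circ(q,r,c0):
    f=lambda c:np.hypot(q[:,0]-c[0],q[:,1]-c[1])-r
    s=least_squares(f,c0,loss='soft_l1',f_scale=.0005);return s.x.round(4),np.std(f(s.x)).round(5)
k=(hsv[:,1]>120)&(u>225)&(u<335)&(v>195)&(v<300)&(w[:,2]>.12)&(w[:,2]<.26)&(w[:,0]<.63)
q=w[k];print('sleeve z',q[:,2].min(),q[:,2].max(),len(q))
for a in np.arange(.13,.25,.02):
    z=q[(q[:,2]>a)&(q[:,2]<a+.02)]
    if len(z)>50:print(a.round(2),len(z),*circ(z,.025,[.59,.077]))
t=w[(np.hypot(w[:,0]-.5905,w[:,1]-.0775)<.045)&(w[:,2]>.031)&(w[:,2]<.038)];
rr=np.hypot(t[:,0]-.5905,t[:,1]-.0775);e=t[(rr>.031)]
print('shoulder',len(t),circ(e,.033,[.59,.077]))
E
```

```text
t: 4.87
ee_pos: [0.5898, 0.0786, 0.2073]
orientation: [0.014, 1.0, 0.0, -0.0]
contact_force: [0.9, -0.0, -2.5]
grip_width: 0.0497
grip_force: 62.5
4.8667 [0.5898075  0.07858332 0.2073066 ] [ 1.78351994e+02  1.54229423e-02 -7.22278793e-02]
sleeve z 0.14917660331182964 0.2495399303528836 8543
0.15 726 [0.5895 0.079 ] 0.0002
0.17 1032 [0.5896 0.079 ] 0.00021
0.19 1514 [0.5896 0.0789] 0.00023
0.21 2146 [0.5897 0.0789] 0.00025
0.23 3116 [0.5897 0.0789] 0.00073
shoulder 1889 (array([0.5895, 0.0775]), np.float64(0.00083))
```

```bash
python3 -m crank '{"hand":[-1,-1,-1,-1,-1,-1,-1],"translation":[[0.001,0.0013,0],[0.001,0.0008,0.018],[0.001,0.0003,0.035],[0.001,0,0.045],[0.001,-0.0002,0.054],[0.001,-0.0005,0.062],[0.001,-0.0005,0.062]],"turn":[[0,0,0],[0,0,0],[0,0,0],[0,0,0],[0,0,0],[0,0,0],[0,0,0]]}'
```

```text
t: 5.5
ee_pos: [0.5908, 0.0777, 0.1437]
orientation: [0.014, 1.0, 0.0, -0.001]
contact_force: [0.3, 0.0, -2.6]
grip_width: 0.0493
grip_force: 62.5
```

```bash
python3 -m crank '{"hand":[-1,-1,-1,-1,-1,-1],"translation":[[0,-0.0003,0.012],[0,-0.0006,0.02],[0,-0.0008,0.027],[0,-0.0009,0.032],[0,-0.0011,0.037],[0,-0.0011,0.037]],"turn":[[0,0,0],[0,0,0],[0,0,0],[0,0,0],[0,0,0],[0,0,0]]}'
python3 -m crank '{"hand":[-1,-1,-1,-1],"translation":[[0,-0.0001,0.004],[0,-0.0002,0.008],[0,-0.0003,0.011],[0,-0.0003,0.011]],"turn":[[0,0,0],[0,0,0],[0,0,0],[0,0,0]]}'
```

```text
t: 6.0
ee_pos: [0.591, 0.0777, 0.1079]
orientation: [0.014, 1.0, 0.0, -0.001]
contact_force: [-1.0, -0.7, -5.6]
grip_width: 0.0491
grip_force: 62.9
t: 6.33
ee_pos: [0.5913, 0.0777, 0.0974]
orientation: [0.014, 1.0, 0.0, -0.0]
contact_force: [-2.5, -0.8, -1.6]
grip_width: 0.049
grip_force: 63.2
```

```bash
python3 -m crank '{"hand":[-1,-1,-1,-1],"translation":[[0,-0.0001,0.003],[0,-0.0001,0.005],[0,-0.0001,0.007],[0,-0.0001,0.007]],"turn":[[0,0,0],[0,0,0],[0,0,0],[0,0,0]]}'
```

```text
t: 6.67
ee_pos: [0.5916, 0.0777, 0.0937]
orientation: [0.015, 1.0, 0.001, 0.0]
contact_force: [-11.6, 0.2, 22.9]
grip_width: 0.0495
grip_force: 64.3
```

```bash
cat > chk.py <<'E'
from h import *
s=manip.sense();print(s['t'],s['ee_pos'],s['contact_force'])
for n in('wrist','top','scene'):
    p,W=cloud(n);cv2.imwrite(f'pics/chk_{n}_{s["t"]:.1f}.png',p[...,::-1])
    w=W.reshape(-1,3);hsv=cv2.cvtColor(p,cv2.COLOR_RGB2HSV).reshape(-1,3)
    k=(hsv[:,1]>150)&(np.hypot(w[:,0]-.5906,w[:,1]-.0776)<.035)&(w[:,2]>.03)
    if k.sum()>20:
        z=np.sort(w[k,2]);print(n,k.sum(),'z lo',z[5].round(4),'hi pct',np.percentile(z,[80,90,95,99]).round(4))
        t=w[k];t=t[t[:,2]>.128];
        if len(t)>10:print('  rim',cv2.minEnclosingCircle(t[:,:2].astype(np.float32)),'zmed',np.median(t[:,2]))
E
python3 chk.py
```

```text
6.6667 [0.59156833 0.07772047 0.09370548] [-11.59891278   0.22354044  22.94296603]
wrist 16532 z lo 0.0373 hi pct [0.1336 0.1344 0.1347 0.1353]
  rim ((0.5932711958885193, 0.07803675532341003), 0.02536795847117901) zmed 0.1338685259176799
scene 752 z lo 0.0375 hi pct [0.1261 0.1346 0.1374 0.2955]
  rim ((0.5935686230659485, 0.07247547805309296), 0.030643563717603683) zmed 0.13520233212983043
```

```bash
python3 -m crank '{"hand":[0.2,1,1,1,1,1],"translation":[[0,0,-0.004],[0,0,-0.004],[0,0,-0.004],[0,0,-0.004],[0,0,-0.004],[0,0,-0.004]],"turn":[[0,0,0],[0,0,0],[0,0,0],[0,0,0],[0,0,0],[0,0,0]]}'
python3 -m crank '{"hand":[1,1,1,1,1,1,1,1,1,1,1,1],"translation":[[0,0,-0.03],[0,0,-0.065],[0,0,-0.1],[0,0,-0.13],[-0.03,-0.03,-0.15],[-0.06,-0.06,-0.15],[-0.09,-0.095,-0.15],[-0.11,-0.13,-0.15],[-0.118,-0.16,-0.15],[-0.118,-0.18,-0.15],[-0.118,-0.184,-0.15],[-0.118,-0.184,-0.15]],"turn":[[0,0,0],[0,0,0],[0,0,0],[0,0,0],[1.65,0,0],[1.65,0,0],[1.65,0,0],[1.65,0,0],[1.65,0,0],[1.65,0,0],[1.65,0,0],[1.65,0,0]]}'
cat > m4.py <<'E'
from h import *
from scipy.optimize import least_squares
def circ(q,r,c0):
    f=lambda c:np.hypot(q[:,0]-c[0],q[:,1]-c[1])-r
    s=least_squares(f,c0,loss='soft_l1',f_scale=.0005);return s.x.round(4),np.std(f(s.x)).round(5)
s=manip.sense();print(s['t'],s['ee_pos'],s['orientation'])
for n in('wrist','top','scene'):
    p,W=cloud(n);cv2.imwrite(f'pics/m4_{n}.png',p[...,::-1])
    w=W.reshape(-1,3)
    def reg(c,r,z0,z1): return w[(np.hypot(w[:,0]-c[0],w[:,1]-c[1])<r)&(w[:,2]>z0)&(w[:,2]<z1)]
    print(n)
    t=reg((.543,.262),.03,.09,.158)
    if len(t)>20:
      for a in(.09,.107,.124,.141):
        z=t[(t[:,2]>a)&(t[:,2]<a+.017)]
        if len(z)>10:print('  handle',a,len(z),*circ(z,.009,[.543,.262]))
    t=reg((.543,.262),.02,.159,.17)
    if len(t)>5:print('  top',len(t),cv2.minEnclosingCircle(t[:,:2].astype(np.float32)),t[:,2].max())
    t=reg((.543,.262),.065,.0725,.078)
    if len(t)>5:print('  stand',len(t),cv2.minAreaRect(t[:,:2].astype(np.float32)),t[:,2].mean())
    t=reg((.5906,.0776),.035,.12,.145)
    if len(t)>20:print('  sleeve rim',len(t),cv2.minEnclosingCircle(t[:,:2].astype(np.float32)),np.percentile(t[:,2],[50,90]))
E
python3 m4.py
```

```text
t: 7.32
ee_pos: [0.5919, 0.0777, 0.094]
orientation: [0.014, 1.0, 0.0, -0.0]
contact_force: [0.1, 0.4, 0.2]
grip_width: 0.0854
grip_force: 0.0
t: 8.32
ee_pos: [0.4733, 0.2671, 0.2388]
orientation: [0.0, 1.0, 0.002, 0.0]
contact_force: [-1.0, -0.1, 1.2]
grip_width: 0.0854
grip_force: 0.0
8.3167 [0.47330467 0.26713326 0.2387836 ] [4.83269997e-05 9.99998340e-01 1.82024491e-03 7.28774691e-05]
wrist
  handle 0.141 43 [0.5417 0.2639] 0.00028
  top 589 ((0.5418727397918701, 0.26396068930625916), 0.008745793253183365) 0.16642017807077675
  stand 8412 ((0.5418152809143066, 0.26387518644332886), (0.0801059901714325, 0.08024854212999344), 1.179314374923706) 0.07443539774750924
  sleeve rim 1676 ((0.591044545173645, 0.08432742208242416), 0.024214616045355797) [0.13102514 0.13539177]
top
  handle 0.141 13 [0.5431 0.2629] 0.00053
  top 25 ((0.5421540141105652, 0.26234006881713867), 0.008291687816381454) 0.16948053209213432
  stand 388 ((0.542815625667572, 0.26223766803741455), (0.07964901626110077, 0.0808987244963646), 1.4362354278564453) 0.07510654182863973
  sleeve rim 116 ((0.5930684804916382, 0.07736367732286453), 0.025781234726309776) [0.1335343  0.13796597]
scene
  handle 0.09 40 [0.5404 0.2642] 0.0011
  handle 0.107 43 [0.5406 0.264 ] 0.00129
  handle 0.124 41 [0.5406 0.2638] 0.00106
  handle 0.141 49 [0.5407 0.2641] 0.00099
  top 49 ((0.5409064888954163, 0.2628605365753174), 0.010517091490328312) 0.1698945124358894
  stand 840 ((0.542260468006134, 0.2638033330440521), (0.08324725925922394, 0.08113513886928558), 1.052940845489502) 0.07547291601128939
  sleeve rim 311 ((0.5922049283981323, 0.07865121960639954), 0.02595777064561844) [0.13347763 0.13774034]
```

```bash
python3 -m crank '{"hand":[1,1,1,1,1,1,1,1,1,1],"translation":[[0.03,0.003,0],[0.055,0.003,0],[0.0685,0.003,0],[0.0685,0.003,0.02],[0.0685,0.003,0.05],[0.0685,0.003,0.08],[0.0685,0.003,0.105],[0.0685,0.003,0.12],[0.0685,0.003,0.125],[0.0685,0.003,0.125]],"turn":[[0,0,0],[0,0,0],[0,0,0],[0,0,0],[0,0,0],[0,0,0],[0,0,0],[0,0,0],[0,0,0],[0,0,0]]}'
python3 -m crank '{"hand":[-1,-1,-1,-1,-1,-1,-1,-1,-1,-1,-1,-1],"translation":[[0,0,0],[0,0,0],[0,0,0],[0,0,0],[0,0,0],[0,0,0],[0,0,0],[0,0,0],[0,0,0],[0,0,0],[0,0,0],[0,0,0]],"turn":[[0,0,0],[0,0,0],[0,0,0],[0,0,0],[0,0,0],[0,0,0],[0,0,0],[0,0,0],[0,0,0],[0,0,0],[0,0,0],[0,0,0]]}'
```

```text
t: 9.3
ee_pos: [0.5417, 0.2613, 0.1123]
orientation: [0.001, 1.0, -0.001, -0.002]
contact_force: [-0.1, 0.1, 0.0]
grip_width: 0.0852
grip_force: 0.0
t: 10.3
ee_pos: [0.5424, 0.2631, 0.1146]
orientation: [-0.0, 1.0, 0.0, 0.001]
contact_force: [-1.7, 0.3, 5.7]
grip_width: 0.0166
grip_force: 58.5
```

```bash
python3 -m crank '{"hand":[-1,-1,-1,-1,-1,-1,-1],"translation":[[0,0,-0.02],[0,0,-0.045],[0,0,-0.075],[0,0,-0.105],[0,0,-0.135],[0,0,-0.15],[0,0,-0.15]],"turn":[[0,0,0],[0,0,0],[0,0,0],[0,0,0],[0,0,0],[0,0,0],[0,0,0]]}'
python3 -m crank '{"hand":[-1,-1,-1,-1,-1,-1,-1,-1,-1,-1,-1,-1],"translation":[[-0.01,0.025,0],[-0.02,0.06,0],[-0.03,0.1,0],[-0.04,0.14,0],[-0.05,0.18,0],[-0.05,0.22,0],[-0.05,0.255,0],[-0.05,0.285,0],[-0.05,0.305,0],[-0.05,0.311,0],[-0.05,0.311,0],[-0.05,0.311,0]],"turn":[[0,0,0],[0,0,0],[0,0,0],[0,0,0],[0,0,0],[0,0,0],[0,0,0],[0,0,0],[0,0,0],[0,0,0],[0,0,0],[0,0,0]]}'
python3 -m crank '{"hand":[-1,-1,-1],"translation":[[0,0,0],[0,0,0],[0,0,0]],"turn":[[0,0,0],[0,0,0],[0,0,0]]}'
python3 - <<'E'
from h import *
s=manip.sense();print(s['t'],s['ee_pos'],s['orientation'])
p,W=cloud('wrist');np.save('w5.npy',W);cv2.imwrite('pics/w5.png',p[...,::-1])
E
```

```text
t: 10.88
ee_pos: [0.5438, 0.2636, 0.268]
orientation: [-0.001, 1.0, 0.0, 0.004]
contact_force: [-0.2, 1.0, -1.1]
grip_width: 0.0163
grip_force: 58.6
t: 11.88
ee_pos: [0.4918, -0.0474, 0.2627]
orientation: [-0.001, 1.0, 0.0, -0.001]
contact_force: [-1.0, 1.7, -0.8]
grip_width: 0.0165
grip_force: 58.8
t: 12.13
ee_pos: [0.4923, -0.0469, 0.2638]
orientation: [-0.0, 1.0, 0.001, -0.0]
contact_force: [-0.3, -0.1, -0.1]
grip_width: 0.0165
grip_force: 58.8
12.1333 [ 0.49233893 -0.04687263  0.26383245] [-1.25583607e-04  9.99999127e-01  1.31439057e-03 -5.01641861e-05]
```

View pics/w5.png

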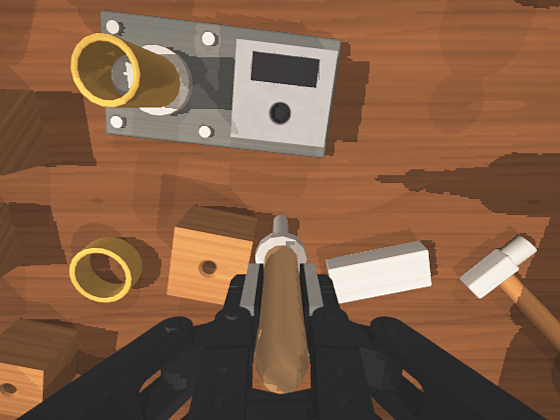

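The wrist view shows the stylus held upright, tip near (281,220) and collar at (281,248). The recess is at (280,113), and the sleeve is down on the shoulder at (130,75).

Run:
```python
from h import *
from scipy.optimize import least_squares
W=np.load('w5.npy');p=cv2.imread('pics/w5.png');g=cv2.cvtColor(p,cv2.COLOR_BGR2GRAY)
m=camera_model('wrist');Rm=cv2.Rodrigues(np.array(m['rvec'],float))[0];C=-Rm.T@np.array(m['tvec']).ravel()
def px(u,v,z):
    d=Rm.T@np.array([(u-m['cx'])/m['fx'],(v-m['cy'])/m['fy'],1]);return (C+d*(z-C[2])/d[2]).round(4)
# recess: dark blob
b=(g[95:135,262:298]<110).astype(np.uint8)
n,l,st,ce=cv2.connectedComponentsWithStats(b);i=1+np.argmax(st[1:,4]);print('blob',st[i],ce[i]+[262,95]);u,v=ce[i]+[262,95]
print('recess@.065',px(u,v,.065),'@.057',px(u,v,.057))
w=W.reshape(-1,3);V,U=np.mgrid[:420,:560];U=U.ravel();V=V.ravel()
hs=(np.hypot(w[:,0]-.577,w[:,1]+.0477)<.08)&(abs(w[:,2]-.0648)<.004)
print('housing',cv2.minAreaRect(w[hs][:,:2].astype(np.float32)))
t=w[(abs(U-280)<30)&(abs(V-113)<25)&(w[:,2]<.061)&(w[:,2]>.045)];print('btn pts',len(t),t.mean(0).round(4),cv2.minEnclosingCircle(t[:,:2].astype(np.float32)))
def circ(q,r,c0):
    f=lambda c:np.hypot(q[:,0]-c[0],q[:,1]-c[1])-r
    s=least_squares(f,c0,loss='soft_l1',f_scale=.0005);return s.x.round(4),np.std(f(s.x)).round(5)
k=(U>250)&(U<312)&(V>205)&(V<300)
q=w[k];q=q[(np.hypot(q[:,0]-.492,q[:,1]+.047)<.025)]
for a,bb,r in((.15,.17,.005),(.17,.19,.005),(.19,.21,.005),(.21,.222,.005),(.245,.26,.009),(.26,.28,.009),(.28,.3,.009)):
    z=q[(q[:,2]>a)&(q[:,2]<bb)]
    if len(z)>10:print(a,len(z),*circ(z,r,[.492,-.047]))
print('zmin',np.sort(q[:,2])[:5])
z=q[(q[:,2]>.21)&(q[:,2]<.24)];print('collar z',np.percentile(z[:,2],[5,50,95]),len(z))
```

```text
blob [  8   7  20  22 353] [279.59206799 112.69405099]
recess@.065 [ 0.5614 -0.0457  0.065 ] @.057 [ 0.5612 -0.0456  0.057 ]
housing ((0.5771216154098511, -0.04772761091589928), (0.09032692015171051, 0.08518815785646439), 83.90771484375)
btn pts 308 [ 0.5607 -0.046   0.056 ] ((0.5610611438751221, -0.04607560858130455), 0.010152467526495457)
0.17 134 [ 0.4915 -0.0467] 0.0002
0.19 84 [ 0.4915 -0.0468] 0.00023
0.245 540 [ 0.4915 -0.047 ] 0.00199
0.26 1479 [ 0.4919 -0.047 ] 0.00338
0.28 339 [ 0.5075 -0.0469] 0.00162
zmin [0.16977192 0.16979145 0.16991678 0.16998123 0.17004198]
collar z [0.22619129 0.23157646 0.23809458] 1073
```

```bash
python3 -m crank '{"hand":[-1,-1,-1,-1,-1,-1,-1,-1,-1,-1],"translation":[[0.03,-0.001,0],[0.055,-0.001,0],[0.0697,-0.001,0],[0.0697,-0.001,0.02],[0.0697,-0.001,0.045],[0.0697,-0.001,0.065],[0.0697,-0.001,0.08],[0.0697,-0.001,0.088],[0.0697,-0.001,0.088],[0.0697,-0.001,0.088]],"turn":[[0,0,0],[0,0,0],[0,0,0],[0,0,0],[0,0,0],[0,0,0],[0,0,0],[0,0,0],[0,0,0],[0,0,0]]}'
python3 - <<'E'
from rig import manip
s=manip.sense();print(s['ee_pos'],s['contact_force'])
E
```

```text
t: 13.02
ee_pos: [0.5622, -0.0467, 0.1762]
orientation: [-0.0, 1.0, 0.001, 0.0]
contact_force: [0.4, 0.2, -1.0]
grip_width: 0.0165
grip_force: 58.8
[ 0.5622443  -0.04671953  0.17622436] [ 0.3670622   0.19103565 -1.03019262]
```

```bash
python3 -m crank '{"hand":[-1,-1,-1,-1,-1,-1,-1],"translation":[[0,-0.0008,0.008],[0,-0.0008,0.014],[0,-0.0008,0.018],[0,-0.0008,0.021],[0,-0.0008,0.023],[0,-0.0008,0.025],[0,-0.0008,0.025]],"turn":[[0,0,0],[0,0,0],[0,0,0],[0,0,0],[0,0,0],[0,0,0],[0,0,0]]}'
```

```text
t: 13.6
ee_pos: [0.5623, -0.0463, 0.1515]
orientation: [0.0, 1.0, 0.0, 0.0]
contact_force: [-0.7, 0.2, 3.6]
grip_width: 0.0168
grip_force: 59.4
```

```bash
python3 -m crank '{"hand":[-1,-1,-1,-1],"translation":[[0,0,0.001],[0,0,0.002],[0,0,0.003],[0,0,0.003]],"turn":[[0,0,0],[0,0,0],[0,0,0],[0,0,0]]}'
```

```text
t: 13.93
ee_pos: [0.563, -0.0464, 0.1509]
orientation: [0.0, 1.0, 0.0, 0.002]
contact_force: [-3.7, 1.7, 17.4]
grip_width: 0.0167
grip_force: 60.9
```

```bash
python3 -m crank '{"hand":[-1,-1,-1,-1,-1,-1,-1],"translation":[[0,0,-0.01],[0,0,-0.03],[0,0,-0.06],[0,0,-0.09],[0,0,-0.115],[0,0,-0.13],[0,0,-0.13]],"turn":[[0,0,0],[0,0,0],[0,0,0],[0,0,0],[0,0,0],[0,0,0],[0,0,0]]}'
python3 - <<'E'
from h import *
p,W=cloud('wrist')
cv2.imwrite('pics/after.png',p[...,::-1])
E
python3 -m crank '{"hand":[-1,-1,-1,-1,-1,-1,-1,-1,-1,-1,-1,-1],"translation":[[-0.01,-0.025,0],[-0.02,-0.06,0],[-0.03,-0.1,0],[-0.045,-0.14,0],[-0.06,-0.18,0],[-0.075,-0.22,0],[-0.09,-0.255,0],[-0.09,-0.285,0],[-0.09,-0.305,0],[-0.09,-0.31,0],[-0.09,-0.31,0],[-0.09,-0.31,0]],"turn":[[0,0,0],[0,0,0],[0,0,0],[0,0,0],[0,0,0],[0,0,0],[0,0,0],[0,0,0],[0,0,0],[0,0,0],[0,0,0],[0,0,0]]}'
python3 -m crank '{"hand":[-1,-1,-1],"translation":[[0,0,0],[0,0,0],[0,0,0]],"turn":[[0,0,0],[0,0,0],[0,0,0]]}'
cat > m6.py <<'E'
from h import *
from scipy.optimize import least_squares
s=manip.sense();print(s['t'],s['ee_pos'],s['orientation']);e=s['ee_pos']
m=camera_model('wrist');p,W=cloud('wrist');cv2.imwrite('pics/w6_%.1f.png'%s['t'],p[...,::-1])
g=cv2.cvtColor(p,cv2.COLOR_RGB2GRAY)
w=W.reshape(-1,3)
def circ(q,r,c0):
    f=lambda c:np.hypot(q[:,0]-c[0],q[:,1]-c[1])-r
    s=least_squares(f,c0,loss='soft_l1',f_scale=.0005);return s.x.round(4),np.std(f(s.x)).round(5)
st=w[(np.hypot(w[:,0]-.5418,w[:,1]-.2639)<.065)&(abs(w[:,2]-.0745)<.003)];print('stand',len(st),cv2.minAreaRect(st[:,:2].astype(np.float32)))
h=w[(np.hypot(w[:,0]-.5418,w[:,1]-.2639)<.02)&(w[:,2]<.066)];print('hole pts',len(h),h.mean(0) if len(h) else '')
Rm=cv2.Rodrigues(np.array(m['rvec'],float))[0]
c=Rm@np.array([.5418,.2639,.075])+np.array(m['tvec']).ravel();u0,v0=int(m['cx']+m['fx']*c[0]/c[2]),int(m['cy']+m['fy']*c[1]/c[2])
b=(g[v0-20:v0+20,u0-20:u0+20]<90).astype(np.uint8);n,l,ss,ce=cv2.connectedComponentsWithStats(b)
i=1+np.argmax(ss[1:,4]);u,v=ce[i]+[u0-20,v0-20];C=-Rm.T@np.array(m['tvec']).ravel();d=Rm.T@np.array([(u-m['cx'])/m['fx'],(v-m['cy'])/m['fy'],1]);print('dark blob',(u0,v0),ss[i],(u,v),(C+d*(.073-C[2])/d[2]).round(4))
q=w[(np.hypot(w[:,0]-e[0],w[:,1]-e[1])<.022)&(w[:,2]>e[2]-.12)&(w[:,2]<e[2]-.035)]
for a in np.arange(-.12,-.04,.015):
    z=q[(q[:,2]>e[2]+a)&(q[:,2]<e[2]+a+.015)]
    if len(z)>10:print('shank',a.round(3),len(z),*circ(z,.005,e[:2]))
print('zmin-tcp',np.sort(q[:,2])[:3]-e[2])
E
python3 m6.py
```

```text
t: 14.52
ee_pos: [0.5639, -0.0468, 0.2821]
orientation: [0.001, 1.0, 0.0, 0.004]
contact_force: [1.1, -0.5, -0.6]
grip_width: 0.0165
grip_force: 58.8
t: 15.57
ee_pos: [0.4714, 0.263, 0.2765]
orientation: [0.001, 1.0, 0.001, -0.001]
contact_force: [0.2, -0.2, -0.8]
grip_width: 0.0167
grip_force: 58.8
t: 15.82
ee_pos: [0.4722, 0.2625, 0.2779]
orientation: [0.0, 1.0, -0.001, -0.0]
contact_force: [0.3, -0.4, -0.8]
grip_width: 0.0164
grip_force: 58.8
15.8167 [0.47215134 0.26253282 0.27786204] [ 1.13754894e-04  9.99999845e-01 -5.43689172e-04 -3.89275647e-05]
stand 7207 ((0.541812002658844, 0.2637660503387451), (0.08015447109937668, 0.08023206144571304), 1.274825930595398)
hole pts 215 [0.54040268 0.26398597 0.01546002]
dark blob (279, 111) [ 12  14  16  15 174] (np.float64(278.9022988505747), np.float64(112.35057471264368)) [0.5413 0.2642 0.073 ]
shank -0.105 28 [0.4713 0.2626] 0.00014
shank -0.09 103 [0.4713 0.2627] 0.00021
shank -0.075 93 [0.4713 0.2626] 0.00019
shank -0.045 131 [0.4807 0.2624] 0.00291
zmin-tcp [-0.09446109 -0.09362821 -0.09343625]
```

```bash
python3 -m crank '{"hand":[-1,-1,-1,-1,-1,-1,-1,-1,-1,-1],"translation":[[0.03,-0.001,0],[0.055,-0.001,0],[0.0704,-0.0013,0],[0.0704,-0.0013,0.02],[0.0704,-0.0013,0.045],[0.0704,-0.0013,0.065],[0.0704,-0.0013,0.08],[0.0704,-0.0013,0.088],[0.0704,-0.0013,0.088],[0.0704,-0.0013,0.088]],"turn":[[0,0,0],[0,0,0],[0,0,0],[0,0,0],[0,0,0],[0,0,0],[0,0,0],[0,0,0],[0,0,0],[0,0,0]]}'
python3 m6.py | tail -7
```

```text
t: 16.7
ee_pos: [0.5425, 0.2648, 0.1903]
orientation: [-0.0, 1.0, 0.0, 0.0]
contact_force: [0.7, 0.7, -1.5]
grip_width: 0.0169
grip_force: 58.8
dark blob (281, 211) [ 11  10  19  15 206] (np.float64(280.5242718446602), np.float64(208.0533980582524)) [0.544 0.265 0.073]
shank -0.12 1872 [0.5464 0.2651] 0.00459
shank -0.105 28 [0.5416 0.265 ] 0.00018
shank -0.09 102 [0.5417 0.2649] 0.00019
shank -0.075 93 [0.5417 0.2648] 0.0002
shank -0.045 139 [0.5512 0.2649] 0.00296
zmin-tcp [-0.11987603 -0.11985271 -0.11984462]
```

View pics/after.png

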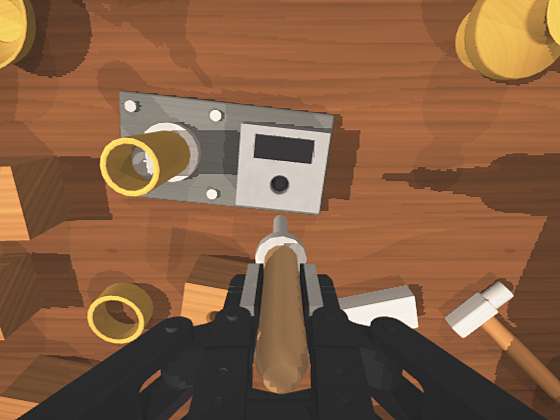

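The view from just after the press shows the recess clear at (280,184) and the sleeve still seated at (150,155). The stylus is over the hole to within 1 mm, so I'll lower it in.

```bash
python3 -m crank '{"hand":[-1,-1,-1,-1,-1,-1,-1],"translation":[[0,0.001,0.01],[0,0.001,0.022],[0,0.001,0.036],[0,0.001,0.05],[0,0.001,0.06],[0,0.001,0.068],[0,0.001,0.068]],"turn":[[0,0,0],[0,0,0],[0,0,0],[0,0,0],[0,0,0],[0,0,0],[0,0,0]]}'
python3 -m crank '{"hand":[-1,-1,-1,-1],"translation":[[0,0,0.004],[0,0,0.007],[0,0,0.008],[0,0,0.008]],"turn":[[0,0,0],[0,0,0],[0,0,0],[0,0,0]]}'
```

```text
t: 17.33
ee_pos: [0.5414, 0.2638, 0.1203]
orientation: [0.0, 1.0, 0.0, -0.001]
contact_force: [0.4, 0.1, -0.9]
grip_width: 0.0168
grip_force: 58.8
t: 17.67
ee_pos: [0.5427, 0.2642, 0.1147]
orientation: [-0.0, 1.0, 0.0, 0.001]
contact_force: [-0.0, 1.0, 0.6]
grip_width: 0.0165
grip_force: 59.0
```

```bash
python3 -m crank '{"hand":[-1,-1,0,1,1,1,1,1,1],"translation":[[0,0,0.001],[0,0,0.001],[0,0,0.001],[0,0,0.001],[0,0,0.001],[0,0,0.001],[0,0,0.001],[0,0,0.001],[0,0,0.001]],"turn":[[0,0,0],[0,0,0],[0,0,0],[0,0,0],[0,0,0],[0,0,0],[0,0,0],[0,0,0],[0,0,0]]}'
python3 -m crank '{"hand":[1,1,1,1,1,1,1,1,1,1],"translation":[[0,0,-0.015],[0,0,-0.04],[0,0,-0.075],[0,0,-0.11],[0,0,-0.14],[-0.03,0,-0.14],[-0.06,0,-0.14],[-0.09,0,-0.14],[-0.1,0,-0.14],[-0.1,0,-0.14]],"turn":[[0,0,0],[0,0,0],[0,0,0],[0,0,0],[0,0,0],[0,0,0],[0,0,0],[0,0,0],[0,0,0],[0,0,0]]}'
python3 m4.py
python3 - <<'E'
import cv2,numpy as np
a=cv2.imread('pics/m4_scene.png')[60:350,140:500];cv2.imwrite('pics/fin.png',cv2.resize(a,None,fx=2,fy=2))
E
```

```text
t: 18.42
ee_pos: [0.5422, 0.264, 0.1128]
orientation: [0.0, 1.0, 0.0, -0.0]
contact_force: [-1.1, 1.1, 0.9]
grip_width: 0.0855
grip_force: 0.0
t: 19.25
ee_pos: [0.4399, 0.2642, 0.2534]
orientation: [-0.0, 1.0, 0.001, -0.0]
contact_force: [-0.3, -0.1, -0.5]
grip_width: 0.0855
grip_force: 0.0
19.25 [0.43985816 0.26419935 0.25342989] [-8.17063962e-05  9.99999350e-01  1.12637024e-03 -1.57881169e-04]
wrist
  handle 0.09 18 [0.5425 0.2641] 0.00011
  handle 0.107 17 [0.5424 0.264 ] 0.0001
  handle 0.124 23 [0.5424 0.2641] 0.0001
  handle 0.141 59 [0.5424 0.2642] 0.00027
  top 594 ((0.5418834686279297, 0.2640798091888428), 0.00861481111496687) 0.16652465436474115
  stand 8418 ((0.5419658422470093, 0.26381802558898926), (0.08044741302728653, 0.08022074401378632), 1.3530582189559937) 0.0744317120061848
  sleeve rim 874 ((0.5764992237091064, 0.0891568511724472), 0.016572190448641777) [0.13075601 0.13560034]
top
  handle 0.141 16 [0.5436 0.2634] 0.00079
  top 26 ((0.5431712865829468, 0.2628472149372101), 0.008181442506611347) 0.16873481329220394
  stand 352 ((0.54345703125, 0.263566792011261), (0.08025647699832916, 0.07949637621641159), 89.09569549560547) 0.07516160950883628
  sleeve rim 110 ((0.5934528708457947, 0.07688458263874054), 0.025225000455975533) [0.13369981 0.1385568 ]
scene
  handle 0.09 44 [0.541  0.2641] 0.0011
  handle 0.107 42 [0.541  0.2642] 0.00104
  handle 0.124 40 [0.5412 0.2646] 0.00105
  handle 0.141 49 [0.5409 0.2643] 0.0009
  top 51 ((0.5433632135391235, 0.2636146545410156), 0.00885253120213747) 0.16763890223071842
  stand 840 ((0.5415636897087097, 0.2639608681201935), (0.0834236741065979, 0.08128795027732849), 1.094301700592041) 0.07547053076606428
  sleeve rim 318 ((0.5927267074584961, 0.07792923599481583), 0.02630574069917202) [0.13297499 0.13718191]
```

View pics/fin.png

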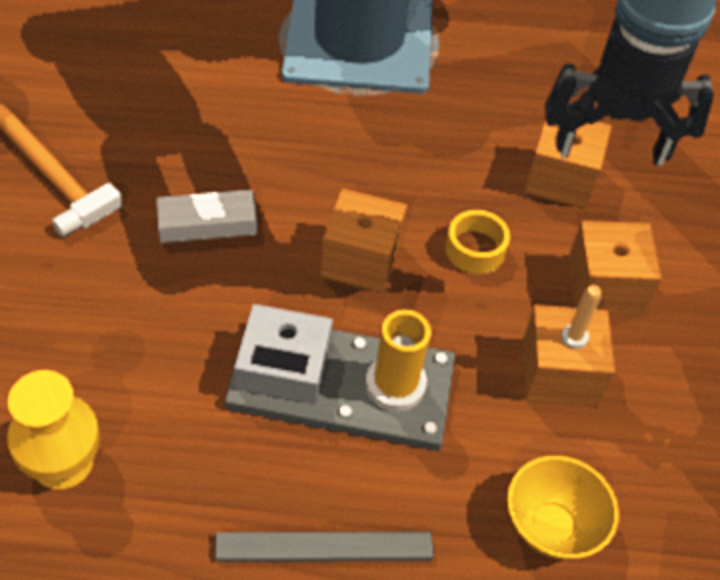

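The final view shows the sleeve seated on the shoulder at (403,390) and the stylus upright in its stand at (577,335). Its top is at the same height as at the start, and everything else is in place.

```bash
python3 -c "
from rig import order
print(order.job_done())"
```

```text
the job is handed in; nothing more can be done
None
```

The job is handed in at about 19 s: the sleeve is home on the shoulder, the button was pressed to its stop (17 N) and released, and the stylus is back upright in its stand; nothing else on the bench was touched.

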